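Pack the finished knives into their case

TASK

Move the four finished knives from the wooden rack into the open case, each into the cutout of its own shape, lying flat and fully down in it with the handle in the handle's part of the cutout. Leave all four lying still and let go.

Things in the scene. Friction and masses are not known exactly. Their poses are not given: they have to be found in the camera images.
- cleaver_mid (a point): Cleaver: broad oblong blade 90 mm long, 46 wide; 180 long in all, 220 g. Wooden handle 90 long, 24 wide, 18 thick, lying flat; balances within 15 mm ahead of its middle. Point: middle of the handle, half-way up (9 above its underside). x: handle to blade, y: across (grip this way), z up.
- slim_mid (a point): Slim knife: long narrow pointed blade 120 mm long, 20 wide; 210 long in all, 130 g. Wooden handle 90 long, 24 wide, 18 thick, lying flat; balances within 15 mm ahead of its middle. Point: middle of the handle, half-way up (9 above its underside). x: handle to blade, y: across (grip this way), z up.
- short_mid (a point): Short knife: pointed blade 60 mm long, 26 wide; 150 long in all, 100 g. Wooden handle 90 long, 24 wide, 18 thick, lying flat; balances within 15 mm ahead of its middle. Point: middle of the handle, half-way up (9 above its underside). x: handle to blade, y: across (grip this way), z up.
- hooked_mid (a point): Hooked knife: blade curved like a small sickle, tip towards its +y side, 105 mm past the handle, 23 to either side; 195 long in all, 130 g. Wooden handle 90 long, 24 wide, 18 thick, lying flat; balances within 15 mm ahead of its middle. Point: middle of the handle, half-way up (9 above its underside). x: handle to blade, y: across (grip this way), z up.
- cleaver_seat (a point): Cutout for the cleaver: its outline in light wood, sunk in a fixed black block (74 x 246 mm, top 36 above the table), one of four 76 apart in the case. 6 mm spare each side, 8 at the ends; 14 deep at the handle, with a finger gap right across the block at mid-handle, 36 long, 26 deep. Point: where the handle's middle ends up, 31 above the table. x to the blade end, z up.
- slim_seat (a point): Cutout for the slim knife: its outline in light wood, sunk in a fixed black block (74 x 246 mm, top 36 above the table), one of four 76 apart in the case. 6 mm spare each side, 8 at the ends; 14 deep at the handle, with a finger gap right across the block at mid-handle, 36 long, 26 deep. Point: where the handle's middle ends up, 31 above the table. x to the blade end, z up.
- short_seat (a point): Cutout for the short knife: its outline in light wood, sunk in a fixed black block (74 x 246 mm, top 36 above the table), one of four 76 apart in the case. 6 mm spare each side, 8 at the ends; 14 deep at the handle, with a finger gap right across the block at mid-handle, 36 long, 26 deep. Point: where the handle's middle ends up, 31 above the table. x to the blade end, z up.
- hooked_seat (a point): Cutout for the hooked knife: its outline in light wood, sunk in a fixed black block (74 x 246 mm, top 36 above the table), one of four 76 apart in the case. 6 mm spare each side, 8 at the ends; 14 deep at the handle, with a finger gap right across the block at mid-handle, 36 long, 26 deep. Point: where the handle's middle ends up, 31 above the table. x to the blade end, z up.
- rack: Fixed wooden rack on which the knives start, side by side 76 mm apart, blades (x) pointing away from the robot. Two bars 12 wide, 60 apart (centres), tops 45 above the table, carry the handles' ends, so 48 mm at mid-handle is free below and beside; plank below 12 high, pins between knives rise 10 above the bars. Origin: under its centre, on the table.
Things that resemble listed ones, but are neither listed nor needed, are in the scene too. What is shaped like the part that bears cleaver_mid but turquoise is not meant.

How it is judged:
At the end, for the whole second after the job is handed in: Each of the four knives lies in the cutout of its own shape: middle of its handle within 15 mm horizontally and 4 mm in height of its seat point, along the cutout within 0.2 rad, flat within 0.1 rad, at rest and released (horizontal distance between cleaver_mid and cleaver_seat below 0.015 m and z of cleaver_mid in the frame of cleaver_seat between -0.004 and 0.004 m and angle between the x axis of cleaver_mid and the x axis of cleaver_seat, either way round below 0.2 rad and angle between each of cleaver_mid, slim_mid, short_mid, hooked_mid's own z axis and vertical below 0.1 rad and linear speed of each of cleaver, slim, short, hooked below 0.02 m/s and horizontal distance between slim_mid and slim_seat below 0.015 m and z of slim_mid in the frame of slim_seat between -0.004 and 0.004 m and angle between the x axis of slim_mid and the x axis of slim_seat, either way round below 0.2 rad and horizontal distance between short_mid and short_seat below 0.015 m and z of short_mid in the frame of short_seat between -0.004 and 0.004 m and angle between the x axis of short_mid and the x axis of short_seat, either way round below 0.2 rad and horizontal distance between hooked_mid and hooked_seat below 0.015 m and z of hooked_mid in the frame of hooked_seat between -0.004 and 0.004 m and angle between the x axis of hooked_mid and the x axis of hooked_seat, either way round below 0.2 rad); the robot touches nothing.
It also fails if it takes over 115 s, if anything falls off the work surface, if the arm or the gripper's body presses on something with over 40 N, if the wrist force passes 120 N, or if a joint passes its speed limit or range.

ROBOT

A 7-joint arm with a two-finger parallel gripper is mounted at the origin on the work surface. World frame = base frame: x ahead of the robot, y to its left, z up, the work surface at z = 0. Lengths are in m, angles in rad, forces in N, time in s.
With the tool pointing down it reaches from about 0.425 to 0.875 m from the base axis. Payload 4.7 kg.
Tool frame: the origin (TCP) lies where the fingers leave the gripper's body, on its centre line; the fingertips stand 70 mm ahead of it and the grasp point (between the pads) lies 51 mm ahead of it; z points along the fingers, y is the line along which they close (so a half turn about z gives the same grasp; the last joint's range is limited). The gripper opens to 87 mm and grips with 3 to 60 N. Pads are 19 mm wide; open, the fingers measure 117 mm over their backs; the gripper's body (75 mm by 190 mm) begins 51 mm behind the grasp point.
Start: joints at [1.156, 0.321, -0.07, 1.45, 0.023, 1.371, -0.057], TCP at [0.27, -0.591, 0.292] pointing down, gripper open.
Joint ranges: [-2.86, 2.86], [-0.3, 2.09], [-1.38, 1.24], [0.06, 2.45], [-1.56, 4.7], [0.09, 2.05], [-2.69, 2.69]. Speed limits (rad/s): [2.57, 2.57, 3.14, 3.14, 3.14, 3.14, 3.14].

INTERFACE

Orientations are given as a rotation vector (axis times angle).
In Python, from bench import ctrl gives the robot as it stands.
- The arm moves only by the tool play_rows, never from a script. Its argument "increments" is a list that holds one entry, the list of rows, each a list of 7 numbers: the shift along the tool's x, y, z as a fraction of full scale, then the turn, a rotation vector about the tool's x, y, z as a fraction of full scale, then the gripper command: -1 is shut, 1 is fully open, values between are in proportion. A call has 1 to 8 rows; each row is the pose to reach, as a shift and turn from the pose commanded when the call began, along the tool's axes at that moment; what a row does not reach only later rows make up. Full scale, the value 1, is 0.1 m for a shift and 90 degrees for a turn. A row lasts 1/10 s, in which the tool goes at most 50 mm and 8.59 degrees, less where a joint would pass 70% of its speed; a pose out of reach is approached as far as the arm can. A call with a number of a shift or a turn outside -1 to 1 is refused whole. A call with a gripper value outside its range is refused whole. The fingers move at their own pace and stop on an object; "squeeze" is the grip in N (left out, the last holds). Time passes only in rows, so rows that repeat a pose let the fingers close. It gives the time, the measured TCP pose, the force, the opening and the grip force at its end, in the units of the state.
- ctrl.get_state(): the state, without advancing time (a new reading comes with each control period).
- ctrl.get_image(name): name is "scene" or "top" or "wrist"; returns the picture (420x560x3 uint8, red, green, blue); there is no depth.
- ctrl.get_calibration(name): a dict with "vertical_fov" (degrees; the focal length in pixels is half the picture's height over the tangent of half this angle, whatever the lens; pixels are square), "cx", "cy" (the principal point, pixels), "R" (3x3) and "t" (3): a world point X has camera coordinates R X + t; the wrist camera has in their place "T_tool_cam" (4x4, takes a point from camera to tool coordinates, whose origin is the TCP and whose axes are the flange's). Camera axes: x right, y down, z forward; pixel columns grow to the right and rows downward; lengths in m; the calibration is good to about 2 mm. The wrist camera is an equidistant fisheye: a pixel r from the principal point sees the ray r / f radians off the axis. A picture is of the moment at which its call begins: read the wrist's pose just before it. get_calibration takes no time and is no camera call.
- ctrl.close_job(): hands the job in; it is judged then, once.
The state is a dict: "time": time; "joint_positions": joint angles; "qd": joint speeds; "joint_torque": joint torques, N m; "position": TCP position; "tool_rot": TCP orientation; "ft_force": force on the tool from outside, world axes, zero at the start; "torque": the same for the moment, N m; "grip_width": opening from 0.0 (shut) to 1.0 (fully open); "grip_force": force on a finger pad.
Only numpy, scipy, OpenCV 4.12 (cv2) and the standard library are available. Lean on these libraries where they do the work, as an engineer would, in place of code of your own. Each camera call takes 0.05 s, during which the arm holds its last target. There are 200 camera calls.

## Working session

There is one attempt and no reset: what is moved stays moved. The work goes in short steps, Python scripts to look and compute and a tool call to move; the robot and the scene stay as the last step left them, time stands still between calls to the robot, and variables do not carry over. Pictures are saved under pics/ and viewed, at most 14 in all, crops included, and the job is handed in when it is done.

Besides the shell and the picture viewer there is one more tool, called after "Emit:" by a JSON object that holds its "method" and its "body", one argument or row to a line. play_rows: Moves the arm, as the interface text tells. Shift numbers are shares of 0.1 m and turn numbers shares of 90 degrees, none past 1 either way. Its arguments: {"type":"object","properties":{"increments":{"type":"array"},"squeeze":{"type":"number"}},"required":["increments"]}

```bash
ls; mkdir -p pics
python3 - <<'E'
from bench import ctrl
import cv2,numpy as np
np.set_printoptions(precision=4,suppress=True)
for n in ["scene","top"]:
    im=ctrl.get_image(n); cv2.imwrite(f"pics/{n}0.png",im[:,:,::-1])
    print(n,ctrl.get_calibration(n))
print(ctrl.get_calibration("wrist"));print(ctrl.get_state())
E
```

```text
pics
scene {'vertical_fov': 52.78172990422206, 'cx': 276.73864210383357, 'cy': 211.80245905325305, 'R': array([[-0.7676,  0.6408,  0.0113],
       [ 0.3606,  0.4464, -0.819 ],
       [-0.5299, -0.6246, -0.5737]]), 't': array([ 0.4285, -0.1485,  1.1638])}
top {'vertical_fov': 44.01287311577687, 'cx': 277.02614080297, 'cy': 211.70960596339444, 'R': array([[ 0.0078, -1.    , -0.0047],
       [-0.995 , -0.0073, -0.0993],
       [ 0.0992,  0.0055, -0.995 ]]), 't': array([-0.0003,  0.5285,  1.125 ])}
{'vertical_fov': 65.70646984690485, 'cx': 277.84995636004015, 'cy': 210.59717316262387, 'T_tool_cam': array([[-0.0001, -0.9661, -0.2582,  0.071 ],
       [ 1.    , -0.0003,  0.0006, -0.0001],
       [-0.0007, -0.2582,  0.9661, -0.0916],
       [ 0.    ,  0.    ,  0.    ,  1.    ]])}
{'time': 0.1, 'joint_positions': array([ 1.1561,  0.3218, -0.0701,  1.4515,  0.0226,  1.3708, -0.0569]), 'qd': array([ 0.0004, -0.0027,  0.0005, -0.002 , -0.0011,  0.0004, -0.0014]), 'joint_torque': array([ -0.0001, -49.2572,  -0.4055, -31.3398,  -0.0641,   0.0394,
         0.0001]), 'position': array([ 0.2701, -0.5908,  0.2912]), 'tool_rot': array([-3.068 , -0.6681,  0.0007]), 'ft_force': array([ 0.1729, -0.0194,  0.2833]), 'torque': array([-0.0367, -0.0015,  0.0109]), 'grip_force': 0.0, 'grip_width': 1.0021694054058141}
```

View pics/top0.png

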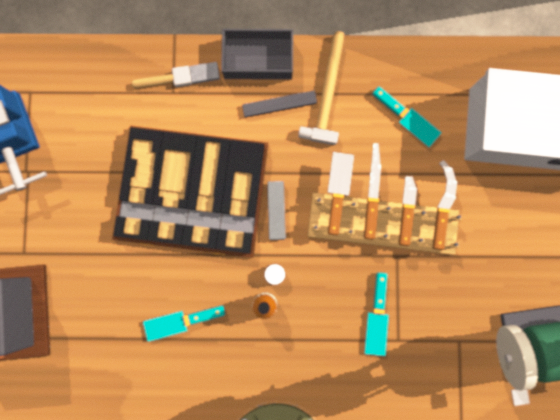

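View pics/scene0.png

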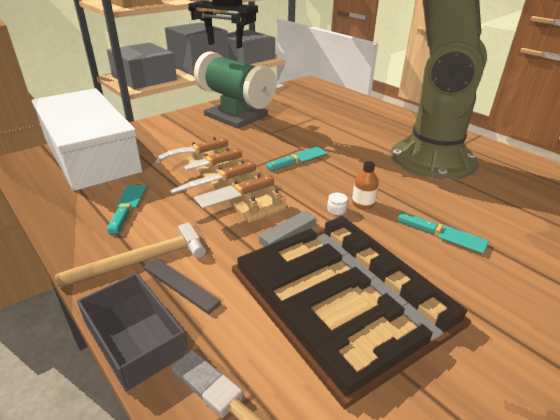

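The top view shows the orange-handled knives on the rack: cleaver (336,200), slim (373,200), short (408,215) and hooked (443,215). The case is at (190,190), with cutouts from the left apparently hooked, cleaver, slim and short. The three turquoise cleavers at (410,115), (377,315) and (185,322) are decoys. The target is the orange-handled cleaver on the rack. I'll rectify enlarged crops to confirm this and measure.

```bash
cat > h.py <<'E'
import numpy as np,cv2
from bench import ctrl
from scipy.spatial.transform import Rotation as Rn
np.set_printoptions(precision=4,suppress=True)
def K(c): 
    f=210/np.tan(np.radians(c["vertical_fov"])/2); return np.array([[f,0,c["cx"]],[0,f,c["cy"]],[0,0,1]])
def rect(im,name,z,x1,y1,s,w,h):
    "map: px (u,v) <-> world x=x1-v*s, y=y1-u*s at height z"
    c=ctrl.get_calibration(name)
    A=np.array([[0,-s,x1],[-s,0,y1],[0,0,z],[0,0,1]])
    H=K(c)@np.c_[c["R"],c["t"]]@A
    return cv2.warpPerspective(im,H,(w,h),flags=cv2.INTER_CUBIC|cv2.WARP_INVERSE_MAP)
E
python3 - <<'E'
from h import *
im=cv2.imread("pics/top0.png")
c=ctrl.get_calibration("top")
def w(u,v,z):
    r=c["R"].T@np.linalg.inv(K(c))@[u,v,1]; o=-c["R"].T@c["t"]; return o+r*(z-o[2])/r[2]
for p in [(190,190,.036),(384,220,.054)]: print(w(*p))
a=w(190,190,.036);b=w(384,220,.054)
for n,q,z in (("case",a,.036),("rack",b,.054)):
    X=round(q[0]+.2,2);Y=round(q[1]+.22,2);print(n,X,Y)
    cv2.imwrite(f"pics/{n}.png",rect(im,"top",z,X,Y,.0006,740,600))
E
```

```text
[0.5742 0.1962 0.036 ]
[ 0.5094 -0.2272  0.054 ]
case 0.77 0.42
rack 0.71 -0.01
```

View pics/case.png

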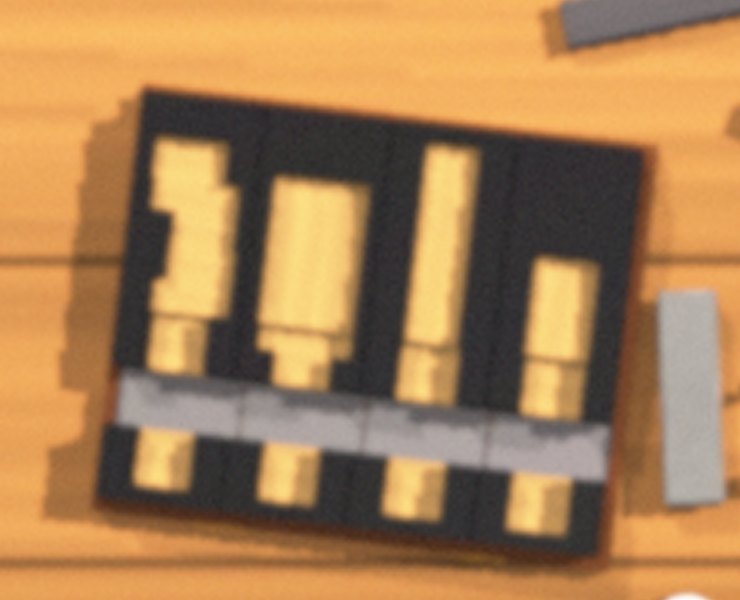

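View pics/rack.png

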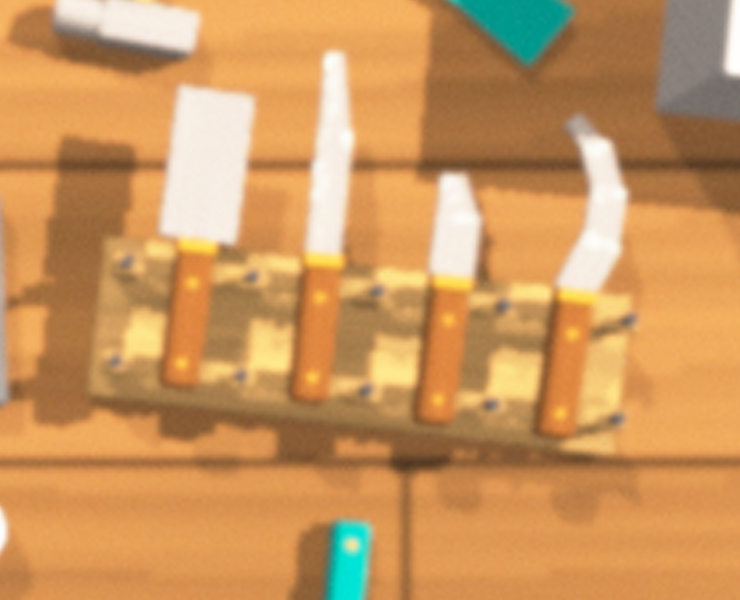

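The rectified crops confirm the objects. The rack has, left to right, cleaver with orange handle (190,313), slim (317,328), short (445,349) and hooked (568,363), all handle mids. The cutouts are hooked (172,403), cleaver (297,418), slim and short, with the hook tips bending left in both. The spacing of about 127 px is 76 mm, which fits.

```bash
cat >> h.py <<'E'
def unrect(u,v,X,Y,s,zr,z,name="top"):
    "rect pixel (made for zr) -> world at height z"
    c=ctrl.get_calibration(name); o=-c["R"].T@c["t"]
    p=np.array([X-v*s,Y-u*s,zr]); return o+(p-o)*(z-o[2])/(p[2]-o[2])
def go(x,y,z,yaw):
    "fractions to reach TCP x,y,z with tool x at yaw(deg), tool down"
    s=ctrl.get_state(); R=Rn.from_rotvec(s["tool_rot"])
    D=Rn.from_matrix(np.c_[[np.cos(a:=np.radians(yaw)),np.sin(a),0],[np.sin(a),-np.cos(a),0],[0,0,-1]])
    print("pos",s["position"],"shift",R.inv().apply(np.array([x,y,z])-s["position"])/.1,"turn",(R.inv()*D).as_rotvec()/(np.pi/2))
E
python3 - <<'E'
from h import *
for n,u,v in [("cl",190,313),("sl",317,328),("sh",444.5,349),("ho",567.5,363)]:
    print(n,unrect(u,v,.71,-.01,.0006,.054,.063))
C=np.array([373.75,323.75]);a=np.radians(6.7)
for n,k in [("ho",-1.5),("cl",-.5),("sl",.5),("sh",1.5)]:
    q=C+k*76/.6*np.array([np.cos(a),np.sin(a)])+103*np.array([-np.sin(a),np.cos(a)])
    print(n,q,unrect(*q,.77,.42,.0006,.036,.036))
go(.50,-.23,.30,-7.2)
E
```

```text
cl [ 0.5213 -0.123   0.063 ]
sl [ 0.5124 -0.1986  0.063 ]
sh [ 0.4999 -0.2745  0.063 ]
ho [ 0.4916 -0.3477  0.063 ]
ho [173.0305 403.8791] [0.5277 0.3162 0.036 ]
cl [298.8321 418.6574] [0.5188 0.2407 0.036 ]
sl [424.6337 433.4357] [0.5099 0.1652 0.036 ]
sh [550.4353 448.214 ] [0.5011 0.0897 0.036 ]
pos [ 0.2701 -0.5908  0.2912] shift [ 3.5915 -2.3257 -0.0837] turn [-0.0011  0.0003  0.353 ]
```

Emit:
{"method": "play_rows", "body": {
  "increments": [
    [[0.3,-0.2,0,0,0,0.09,0.3],[0.6,-0.4,0,0,0,0.18,0.3],[0.8,-0.5,0,0,0,0.27,0.3],[1,-0.65,0,0,0,0.353,0.3],[1,-0.65,0,0,0,0.353,0.3]]
  ],
  "squeeze": 30
}}

```text
time: 0.6
position: [0.3373, -0.4868, 0.292]
tool_rot: [-3.134, 0.191, -0.001]
ft_force: [0.6, -1.2, -0.4]
grip_width: 0.678
grip_force: 0.0
```

Emit:
{"method": "play_rows", "body": {
  "increments": [
    [[0.15,-0.3,0,0,0,0,0.3],[0.3,-0.6,0,0,0,0,0.3],[0.44,-0.93,0,0,0,0,0.3]]
  ]
}}

```text
time: 0.9
position: [0.3892, -0.4038, 0.2918]
tool_rot: [3.135, -0.198, -0.001]
ft_force: [0.1, 0.4, -0.7]
grip_width: 0.649
grip_force: 0.0
```

Emit:
{"method": "play_rows", "body": {
  "increments": [
    [[0.15,-0.3,0,0,0,0,0.3],[0.3,-0.6,0,0,0,0,0.3],[0.44,-0.93,0,0,0,0,0.3]]
  ]
}}

```text
time: 1.2
position: [0.4448, -0.317, 0.2919]
tool_rot: [3.135, -0.197, -0.001]
ft_force: [1.2, 0.6, 0.3]
grip_width: 0.654
grip_force: 0.0
```

Emit:
{"method": "play_rows", "body": {
  "increments": [
    [[0.15,-0.3,0,0,0,0,0.3],[0.3,-0.6,0,0,0,0,0.3],[0.44,-0.93,0,0,0,0,0.3],[0.44,-0.93,0,0,0,0,0.3],[0.44,-0.93,0,0,0,0,0.3]]
  ]
}}

```text
time: 1.7
position: [0.5001, -0.2303, 0.2919]
tool_rot: [3.135, -0.194, -0.001]
ft_force: [-0.1, -0.6, -0.8]
grip_width: 0.652
grip_force: 0.0
```

```bash
cat >> h.py <<'E'
def wrect(im,s,z,X,Y,sc,w,h):
    c=ctrl.get_calibration("wrist"); T=c["T_tool_cam"]; f=K(c)[0,0]
    R=Rn.from_rotvec(s["tool_rot"]).as_matrix()@T[:3,:3]; o=s["position"]+Rn.from_rotvec(s["tool_rot"]).apply(T[:3,3])
    v,u=np.mgrid[0:h,0:w]; P=np.stack([X-v*sc,Y-u*sc,0*u+z],-1)-o; q=P@R
    n=np.hypot(q[...,0],q[...,1]); r=f*np.arctan2(n,q[...,2])/np.maximum(n,1e-9)
    return cv2.remap(im,(c["cx"]+q[...,0]*r).astype("f4"),(c["cy"]+q[...,1]*r).astype("f4"),cv2.INTER_CUBIC)
def wlook(n,z,X,Y,sc,w,h):
    s=ctrl.get_state(); im=ctrl.get_image("wrist")[:,:,::-1]; cv2.imwrite(f"pics/{n}_raw.png",im)
    cv2.imwrite(f"pics/{n}.png",wrect(im,s,z,X,Y,sc,w,h)); print(s["position"])
E
python3 -c "
from h import *
wlook('w1',.063,.66,-.05,.0005,740,500)"
```

```text
[ 0.5001 -0.2303  0.2919]
```

View pics/w1.png

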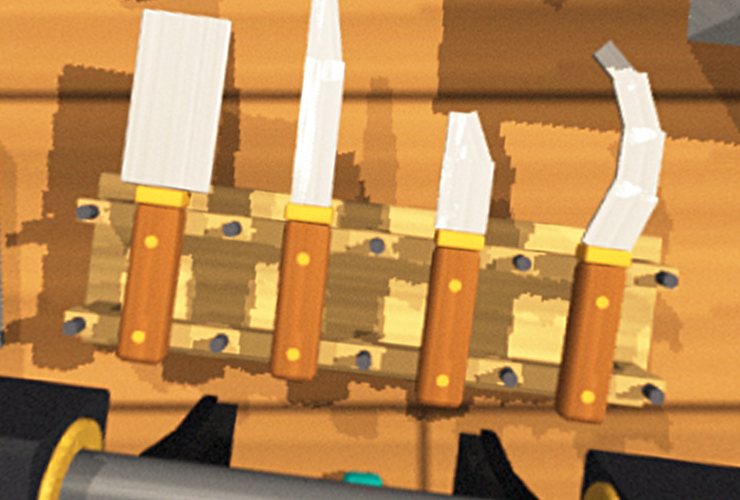

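The wrist view (z=63 mm plane) shows the handle mids at cleaver (152,273), slim (302,291), short (451,317) and hooked (595,332). These agree with the top camera to within 3 mm, so I'm going for the cleaver.

Emit:
{"method": "play_rows", "body": {
  "increments": [
    [[0.03,-0.3,0.1,0,0,0,0.3],[0.06,-0.6,0.3,0,0,0,0.3],[0.09,-1,0.5,0,0,0,0.3],[0.09,-1,0.5,0,0,0,0.3]]
  ],
  "squeeze": 40
}}

```text
time: 2.15
position: [0.5206, -0.1274, 0.2394]
tool_rot: [-3.132, 0.187, 0.007]
ft_force: [0.1, 0.7, -0.6]
grip_width: 0.649
grip_force: 0.0
```

Emit:
{"method": "play_rows", "body": {
  "increments": [
    [[0,-0.07,0.3,0,0,0,0.3],[0,-0.07,0.6,0,0,0,0.3],[0,-0.07,0.9,0,0,0,0.3],[0,-0.07,0.9,0,0,0,0.3]]
  ]
}}

```text
time: 2.55
position: [0.519, -0.1269, 0.1482]
tool_rot: [-3.134, 0.201, 0.013]
ft_force: [0.1, 0.2, -1.0]
grip_width: 0.649
grip_force: 0.0
```

Emit:
{"method": "play_rows", "body": {
  "increments": [
    [[0,0,0.2,0,0,0,0.3],[0,0,0.43,0,0,0,0.3],[0,0,0.43,0,0,0,0.3],[0,0,0.43,0,0,0,-1],[0,0,0.43,0,0,0,-1],[0,0,0.43,0,0,0,-1],[0,0,0.43,0,0,0,-1],[0,0,0.43,0,0,0,-1]]
  ]
}}

```text
time: 3.35
position: [0.5228, -0.1249, 0.1099]
tool_rot: [-3.135, 0.197, -0.002]
ft_force: [-0.9, 1.8, 1.0]
grip_width: 0.281
grip_force: 0.8
```

Emit:
{"method": "play_rows", "body": {
  "increments": [
    [[0,0,0,0,0,0,-1],[0,0,0,0,0,0,-1],[0,0,-0.2,0,0,0,-1],[0,0,-0.4,0,0,0,-1],[0,0,-0.6,0,0,0,-1],[0,0,-0.8,0,0,0,-1],[0,0,-0.9,0,0,0,-1],[0,0,-0.9,0,0,0,-1]]
  ]
}}

```text
time: 4.15
position: [0.523, -0.1255, 0.2002]
tool_rot: [3.135, -0.197, 0.003]
ft_force: [0.1, 0.5, -2.1]
grip_width: 0.27
grip_force: 40.0
```

Emit:
{"method": "play_rows", "body": {
  "increments": [
    [[-0.03,-0.2,0,0,0,0,-1],[-0.06,-0.45,0,0,0,0,-1],[-0.09,-0.7,0,0,0,0,-1],[-0.12,-0.91,0,0,0,0,-1]]
  ]
}}

```text
time: 4.55
position: [0.521, -0.032, 0.1976]
tool_rot: [-3.135, 0.196, 0.004]
ft_force: [0.7, 0.2, -1.3]
grip_width: 0.27
grip_force: 40.0
```

Emit:
{"method": "play_rows", "body": {
  "increments": [
    [[-0.03,-0.2,0,0,0,0,-1],[-0.06,-0.45,0,0,0,0,-1],[-0.09,-0.7,0,0,0,0,-1],[-0.12,-0.91,0,0,0,0,-1]]
  ]
}}

```text
time: 4.95
position: [0.5205, 0.0597, 0.1976]
tool_rot: [-3.135, 0.196, 0.004]
ft_force: [0.4, 0.0, -1.3]
grip_width: 0.271
grip_force: 40.0
```

Emit:
{"method": "play_rows", "body": {
  "increments": [
    [[-0.03,-0.2,0,0,0,0,-1],[-0.06,-0.45,0,0,0,0,-1],[-0.09,-0.7,0,0,0,0,-1],[-0.12,-0.91,0,0,0,0,-1]]
  ]
}}

```text
time: 5.35
position: [0.52, 0.1513, 0.1976]
tool_rot: [3.135, -0.196, -0.004]
ft_force: [-0.7, -0.8, -2.7]
grip_width: 0.272
grip_force: 40.0
```

Emit:
{"method": "play_rows", "body": {
  "increments": [
    [[-0.03,-0.2,0,0,0,0,-1],[-0.06,-0.45,0,0,0,0,-1],[-0.09,-0.7,0,0,0,0,-1],[-0.12,-0.91,0,0,0,0,-1],[-0.12,-0.91,0,0,0,0,-1],[-0.12,-0.91,0,0,0,0,-1],[-0.12,-0.91,0,0,0,0,-1]]
  ]
}}

```text
time: 6.05
position: [0.5204, 0.2404, 0.1982]
tool_rot: [3.134, -0.199, -0.002]
ft_force: [0.4, -0.7, -2.1]
grip_width: 0.273
grip_force: 40.0
```

```bash
python3 -c "
from h import *
wlook('w2',.036,.70,.39,.0005,740,500)
print(ctrl.get_state()['grip_width'])
go(.5188,.2407,.086,-6.7)"
```

```text
[0.5204 0.2404 0.1982]
0.2706664886380955
pos [0.5206 0.2403 0.1984] shift [-0.0171 -0.003   1.1245] turn [ 0.0009  0.0005 -0.0067]
```

View pics/w2.png

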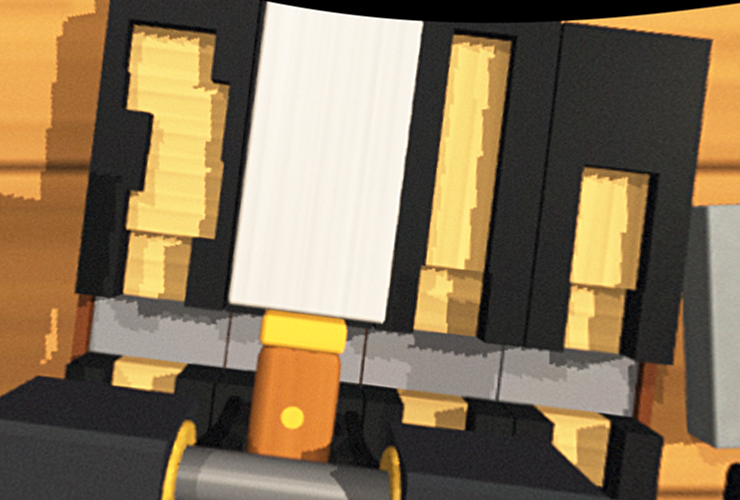

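The wrist view over the case shows the gap's upper edge running from (78,292) to (672,363), so the cleaver slot centre lies near (295,354), i.e. (.523,.242). The top camera gave (.519,.241). The average is about 1 mm from the current position, so I'm lowering.

Emit:
{"method": "play_rows", "body": {
  "increments": [
    [[0.01,-0.01,0.2,0,0,0,-1],[0.01,-0.01,0.4,0,0,0,-1],[0.01,-0.01,0.6,0,0,0,-1],[0.01,-0.01,0.75,0,0,0,-1],[0.01,-0.01,0.85,0,0,0,-1],[0.01,-0.01,0.85,0,0,0,-1]]
  ]
}}

```text
time: 6.7
position: [0.5209, 0.2419, 0.1128]
tool_rot: [3.134, -0.198, -0.004]
ft_force: [0.2, -0.3, -2.2]
grip_width: 0.273
grip_force: 40.0
```

Emit:
{"method": "play_rows", "body": {
  "increments": [
    [[0,0,0.07,0,0,0,-1],[0,0,0.14,0,0,0,-1],[0,0,0.2,0,0,0,-1],[0,0,0.25,0,0,0,-1],[0,0,0.25,0,0,0,-1],[0,0,0.25,0,0,0,-1]]
  ]
}}

```text
time: 7.3
position: [0.5215, 0.2429, 0.0892]
tool_rot: [3.135, -0.197, -0.0]
ft_force: [0.7, 0.1, -1.7]
grip_width: 0.268
grip_force: 40.0
```

Emit:
{"method": "play_rows", "body": {
  "increments": [
    [[0,0,0.02,0,0,0,-1],[0,0,0.02,0,0,0,-1],[0,0,0.02,0,0,0,0.1],[0,0,0.02,0,0,0,0.1],[0,0,0.02,0,0,0,0.1],[0,0,0.02,0,0,0,0.1]]
  ]
}}

```text
time: 7.9
position: [0.5217, 0.2429, 0.0875]
tool_rot: [-3.135, 0.197, -0.001]
ft_force: [-0.1, -0.4, 0.2]
grip_width: 0.514
grip_force: 0.0
```

Emit:
{"method": "play_rows", "body": {
  "increments": [
    [[0,0,-0.2,0,0,0,0.1],[0,0,-0.4,0,0,0,0.1],[0,0,-0.7,0,0,0,0.1],[0,0,-1,0,0,0,0.1],[0,0,-1,0,0,0,0.1]]
  ]
}}

```text
time: 8.4
position: [0.5238, 0.2443, 0.1919]
tool_rot: [-3.132, 0.197, -0.012]
ft_force: [1.3, 1.1, 0.2]
grip_width: 0.553
grip_force: 0.0
```

Emit:
{"method": "play_rows", "body": {
  "increments": [
    [[0,0,-0.4,0,0,0,0.1],[0,0,-0.8,0,0,0,0.1],[0,0,-0.8,0,0,0,0.1],[0,0,-0.8,0,0,0,0.1]]
  ]
}}

```text
time: 8.8
position: [0.5218, 0.2429, 0.2676]
tool_rot: [-3.135, 0.197, -0.002]
ft_force: [-0.8, -0.3, -0.6]
grip_width: 0.556
grip_force: 0.0
```

```bash
python3 -c "
from h import *
wlook('w3',.036,.71,.40,.0005,740,600)"
```

```text
[0.5218 0.2429 0.2676]
```

View pics/w3.png

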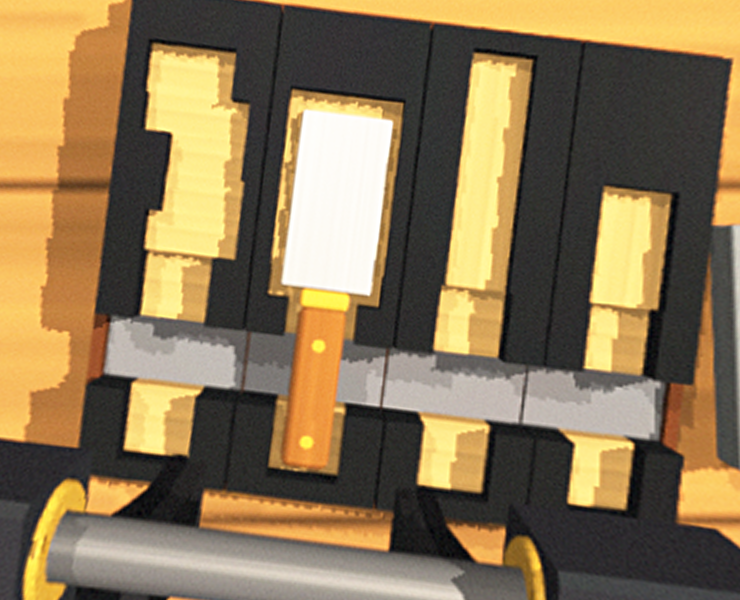

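The cleaver lies in its cutout with margin all round (handle 287–335 inside 282–343). Next is the slim knife.

Emit:
{"method": "play_rows", "body": {
  "increments": [
    [[0.03,0.3,0,0,0,0,0.1],[0.06,0.6,0,0,0,0,0.1],[0.094,0.883,0,0,0,0,0.1]]
  ]
}}

```text
time: 9.15
position: [0.5187, 0.1525, 0.2649]
tool_rot: [3.134, -0.197, -0.006]
ft_force: [0.7, -0.1, -0.1]
grip_width: 0.554
grip_force: 0.0
```

Emit:
{"method": "play_rows", "body": {
  "increments": [
    [[0.03,0.3,0,0,0,0,0.1],[0.06,0.6,0,0,0,0,0.1],[0.094,0.883,0,0,0,0,0.1]]
  ]
}}

```text
time: 9.45
position: [0.5169, 0.0635, 0.265]
tool_rot: [3.135, -0.198, -0.006]
ft_force: [0.9, -0.0, 0.3]
grip_width: 0.551
grip_force: 0.0
```

Emit:
{"method": "play_rows", "body": {
  "increments": [
    [[0.03,0.3,0,0,0,0,0.1],[0.06,0.6,0,0,0,0,0.1],[0.094,0.883,0,0,0,0,0.1]]
  ]
}}

```text
time: 9.75
position: [0.5151, -0.0252, 0.2651]
tool_rot: [3.135, -0.198, -0.006]
ft_force: [-0.2, -0.7, 0.5]
grip_width: 0.548
grip_force: 0.0
```

Emit:
{"method": "play_rows", "body": {
  "increments": [
    [[0.03,0.3,0,0,0,0,0.1],[0.06,0.6,0,0,0,0,0.1],[0.094,0.883,0.2,0,0,0,0.1]]
  ]
}}

```text
time: 10.05
position: [0.515, -0.114, 0.2474]
tool_rot: [3.134, -0.198, 0.003]
ft_force: [1.3, -0.1, 0.7]
grip_width: 0.552
grip_force: 0.0
```

Emit:
{"method": "play_rows", "body": {
  "increments": [
    [[0.03,0.3,0,0,0,0,0.1],[0.06,0.6,0.1,0,0,0,0.1],[0.094,0.883,0.3,0,0,0,0.1],[0.094,0.883,0.3,0,0,0,0.1],[0.094,0.883,0.3,0,0,0,0.1]]
  ]
}}

```text
time: 10.55
position: [0.5115, -0.201, 0.2149]
tool_rot: [-3.133, 0.199, 0.007]
ft_force: [-0.2, 0.1, 0.4]
grip_width: 0.546
grip_force: 0.0
```

```bash
python3 -c "
from h import *
go(.514,-.2008,.109,-7.0)"
```

```text
pos [ 0.5115 -0.201   0.2149] shift [ 0.0288 -0.0038  1.0585] turn [-0.0011  0.0028 -0.0032]
```

Emit:
{"method": "play_rows", "body": {
  "increments": [
    [[0,0,0.3,0,0,0,0.1],[0,0,0.6,0,0,0,0.1],[0,0,0.8,0,0,0,0.1],[0,0,1,0,0,0,0.1],[0,0,1,0,0,0,0.1]]
  ]
}}

```text
time: 11.05
position: [0.5112, -0.1986, 0.1145]
tool_rot: [-3.133, 0.193, 0.008]
ft_force: [0.2, 0.7, 0.3]
grip_width: 0.548
grip_force: 0.0
```

Emit:
{"method": "play_rows", "body": {
  "increments": [
    [[0,0,0.086,0,0,0,0.1],[0,0,0.086,0,0,0,0.1],[0,0,0.086,0,0,0,-1],[0,0,0.086,0,0,0,-1],[0,0,0.086,0,0,0,-1],[0,0,0.086,0,0,0,-1],[0,0,0.086,0,0,0,-1],[0,0,0.086,0,0,0,-1]]
  ]
}}

```text
time: 11.85
position: [0.5132, -0.201, 0.1091]
tool_rot: [3.135, -0.197, 0.001]
ft_force: [-0.9, 1.4, 2.7]
grip_width: 0.271
grip_force: 39.9
```

Emit:
{"method": "play_rows", "body": {
  "increments": [
    [[0,0,0,0,0,0,-1],[0,0,0,0,0,0,-1],[0,0,-0.2,0,0,0,-1],[0,0,-0.4,0,0,0,-1],[0,0,-0.6,0,0,0,-1],[0,0,-0.8,0,0,0,-1],[0,0,-0.9,0,0,0,-1],[0,0,-0.9,0,0,0,-1]]
  ]
}}

```text
time: 12.65
position: [0.5133, -0.2016, 0.1995]
tool_rot: [3.134, -0.198, 0.003]
ft_force: [0.4, 0.2, -1.9]
grip_width: 0.272
grip_force: 40.0
```

Emit:
{"method": "play_rows", "body": {
  "increments": [
    [[-0.03,-0.2,0,0,0,0,-1],[-0.06,-0.45,0,0,0,0,-1],[-0.09,-0.7,0,0,0,0,-1],[-0.113,-0.912,0,0,0,0,-1]]
  ]
}}

```text
time: 13.05
position: [0.5121, -0.1078, 0.1969]
tool_rot: [-3.135, 0.196, 0.004]
ft_force: [0.7, 0.2, -0.0]
grip_width: 0.273
grip_force: 40.0
```

Emit:
{"method": "play_rows", "body": {
  "increments": [
    [[-0.03,-0.2,0,0,0,0,-1],[-0.06,-0.45,0,0,0,0,-1],[-0.09,-0.7,0,0,0,0,-1],[-0.113,-0.912,0,0,0,0,-1]]
  ]
}}

```text
time: 13.45
position: [0.5123, -0.016, 0.197]
tool_rot: [-3.135, 0.196, 0.004]
ft_force: [0.8, 0.1, -1.1]
grip_width: 0.27
grip_force: 40.0
```

Emit:
{"method": "play_rows", "body": {
  "increments": [
    [[-0.03,-0.2,0,0,0,0,-1],[-0.06,-0.45,0,0,0,0,-1],[-0.09,-0.7,0,0,0,0,-1],[-0.113,-0.912,0,0,0,0,-1]]
  ]
}}

```text
time: 13.85
position: [0.5125, 0.0758, 0.197]
tool_rot: [3.135, -0.196, -0.004]
ft_force: [0.1, 0.1, -1.5]
grip_width: 0.275
grip_force: 39.9
```

Emit:
{"method": "play_rows", "body": {
  "increments": [
    [[-0.03,-0.2,0,0,0,0,-1],[-0.06,-0.45,0,0,0,0,-1],[-0.09,-0.7,0,0,0,0,-1],[-0.113,-0.912,0,0,0,0,-1],[-0.113,-0.912,0,0,0,0,-1],[-0.113,-0.912,0,0,0,0,-1],[-0.113,-0.912,0,0,0,0,-1]]
  ]
}}

```text
time: 14.55
position: [0.5135, 0.165, 0.1976]
tool_rot: [3.134, -0.199, -0.002]
ft_force: [0.7, -0.2, -1.2]
grip_width: 0.273
grip_force: 40.0
```

```bash
python3 -c "
from h import *
go(.514,.1665,.0875,-6.8)"
```

```text
pos [0.5135 0.165  0.1976] shift [ 0.0043 -0.0171  1.1011] turn [ 0.0009  0.0009 -0.0054]
```

Emit:
{"method": "play_rows", "body": {
  "increments": [
    [[0.01,0,0.2,0,0,0,-1],[0.01,0,0.4,0,0,0,-1],[0.01,0,0.6,0,0,0,-1],[0.01,0,0.75,0,0,0,-1],[0.01,0,0.85,0,0,0,-1],[0.01,0,0.85,0,0,0,-1]]
  ]
}}

```text
time: 15.15
position: [0.514, 0.1655, 0.1122]
tool_rot: [3.134, -0.198, -0.004]
ft_force: [-0.4, -0.3, -1.5]
grip_width: 0.271
grip_force: 40.0
```

Emit:
{"method": "play_rows", "body": {
  "increments": [
    [[0,0,0.07,0,0,0,-1],[0,0,0.14,0,0,0,-1],[0,0,0.2,0,0,0,-1],[0,0,0.25,0,0,0,-1],[0,0,0.25,0,0,0,-1],[0,0,0.25,0,0,0,-1]]
  ]
}}

```text
time: 15.75
position: [0.5147, 0.1664, 0.0886]
tool_rot: [3.135, -0.197, -0.0]
ft_force: [-0.4, 0.1, -0.8]
grip_width: 0.276
grip_force: 40.0
```

Emit:
{"method": "play_rows", "body": {
  "increments": [
    [[0,0,0.02,0,0,0,-1],[0,0,0.02,0,0,0,-1],[0,0,0.02,0,0,0,0.1],[0,0,0.02,0,0,0,0.1],[0,0,0.02,0,0,0,0.1],[0,0,0.02,0,0,0,0.1]]
  ]
}}

```text
time: 16.35
position: [0.5149, 0.1664, 0.0868]
tool_rot: [-3.135, 0.197, -0.001]
ft_force: [-0.8, 0.2, -0.3]
grip_width: 0.519
grip_force: 0.0
```

Emit:
{"method": "play_rows", "body": {
  "increments": [
    [[0,0,-0.2,0,0,0,0.1],[0,0,-0.4,0,0,0,0.1],[0,0,-0.7,0,0,0,0.1],[0,0,-1,0,0,0,0.1],[0,0,-1,0,0,0,0.1]]
  ]
}}

```text
time: 16.85
position: [0.5172, 0.1675, 0.1911]
tool_rot: [-3.133, 0.197, -0.013]
ft_force: [0.5, 1.0, 0.1]
grip_width: 0.551
grip_force: 0.0
```

Emit:
{"method": "play_rows", "body": {
  "increments": [
    [[0,0,-0.4,0,0,0,0.1],[0,0,-0.8,0,0,0,0.1],[0,0,-0.8,0,0,0,0.1],[0,0,-0.8,0,0,0,0.1]]
  ]
}}

```text
time: 17.25
position: [0.515, 0.1664, 0.267]
tool_rot: [3.135, -0.197, 0.002]
ft_force: [0.3, -0.4, 0.3]
grip_width: 0.552
grip_force: 0.0
```

```bash
python3 -c "
from h import *
wlook('w4',.036,.71,.40,.0005,740,600)"
```

```text
[0.515  0.1664 0.267 ]
```

View pics/w4.png

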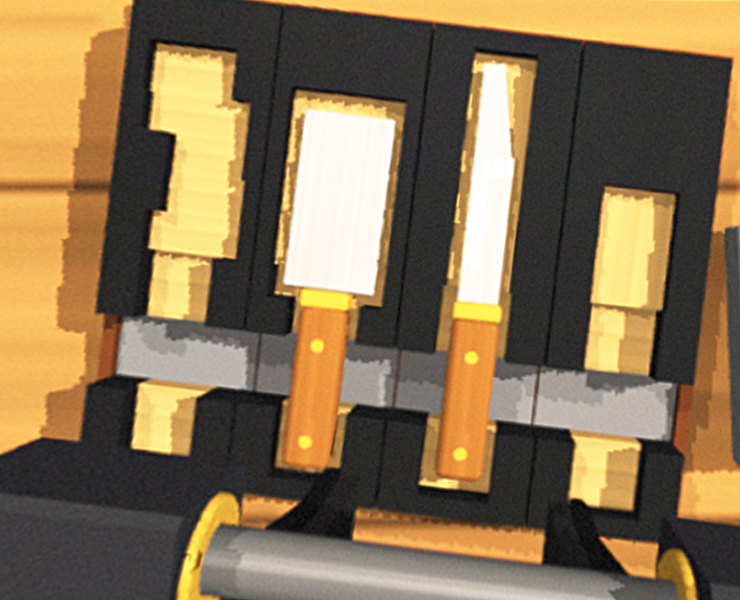

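The slim knife is flat in its cutout with margins all round (handle 437–502 between the walls). Next is the short knife.

Emit:
{"method": "play_rows", "body": {
  "increments": [
    [[0.03,0.3,0,0,0,0,0.1],[0.06,0.6,0,0,0,0,0.1],[0.082,0.88,0,0,0,0,0.1]]
  ]
}}

```text
time: 17.6
position: [0.5108, 0.0766, 0.2644]
tool_rot: [3.135, -0.197, -0.006]
ft_force: [0.9, -0.3, -0.1]
grip_width: 0.551
grip_force: 0.0
```

Emit:
{"method": "play_rows", "body": {
  "increments": [
    [[0.03,0.3,0,0,0,0,0.1],[0.06,0.6,0,0,0,0,0.1],[0.082,0.88,0,0,0,0,0.1]]
  ]
}}

```text
time: 17.9
position: [0.5078, -0.0119, 0.2645]
tool_rot: [3.135, -0.198, -0.006]
ft_force: [0.7, 0.4, 0.3]
grip_width: 0.547
grip_force: 0.0
```

Emit:
{"method": "play_rows", "body": {
  "increments": [
    [[0.03,0.3,0,0,0,0,0.1],[0.06,0.6,0,0,0,0,0.1],[0.082,0.88,0,0,0,0,0.1]]
  ]
}}

```text
time: 18.2
position: [0.5048, -0.1001, 0.2644]
tool_rot: [-3.135, 0.198, 0.006]
ft_force: [0.7, -0.3, -0.2]
grip_width: 0.55
grip_force: 0.0
```

Emit:
{"method": "play_rows", "body": {
  "increments": [
    [[0.03,0.3,0,0,0,0,0.1],[0.06,0.6,0,0,0,0,0.1],[0.082,0.88,0.2,0,0,0,0.1]]
  ]
}}

```text
time: 18.5
position: [0.5036, -0.1887, 0.2468]
tool_rot: [3.134, -0.198, 0.003]
ft_force: [0.6, 0.3, 0.6]
grip_width: 0.55
grip_force: 0.0
```

Emit:
{"method": "play_rows", "body": {
  "increments": [
    [[0.03,0.3,0,0,0,0,0.1],[0.06,0.6,0.1,0,0,0,0.1],[0.082,0.88,0.3,0,0,0,0.1],[0.082,0.88,0.3,0,0,0,0.1],[0.082,0.88,0.3,0,0,0,0.1]]
  ]
}}

```text
time: 19.0
position: [0.499, -0.275, 0.2141]
tool_rot: [-3.133, 0.199, 0.007]
ft_force: [0.6, -0.3, 0.2]
grip_width: 0.551
grip_force: 0.0
```

Emit:
{"method": "play_rows", "body": {
  "increments": [
    [[0,0,0.3,0,0,0,0.1],[0,0,0.6,0,0,0,0.1],[0,0,0.8,0,0,0,0.1],[0,0,1,0,0,0,0.1],[0,0,1,0,0,0,0.1]]
  ]
}}

```text
time: 19.5
position: [0.4988, -0.2725, 0.1138]
tool_rot: [-3.132, 0.193, 0.008]
ft_force: [-0.6, -0.2, 0.2]
grip_width: 0.547
grip_force: 0.0
```

Emit:
{"method": "play_rows", "body": {
  "increments": [
    [[0,0,0.08,0,0,0,0.1],[0,0,0.08,0,0,0,0.1],[0,0,0.08,0,0,0,-1],[0,0,0.08,0,0,0,-1],[0,0,0.08,0,0,0,-1],[0,0,0.08,0,0,0,-1],[0,0,0.08,0,0,0,-1],[0,0,0.08,0,0,0,-1]]
  ]
}}

```text
time: 20.3
position: [0.5004, -0.2755, 0.1091]
tool_rot: [3.135, -0.197, 0.001]
ft_force: [0.3, 0.0, 3.3]
grip_width: 0.272
grip_force: 40.0
```

Emit:
{"method": "play_rows", "body": {
  "increments": [
    [[0,0,0,0,0,0,-1],[0,0,0,0,0,0,-1],[0,0,-0.2,0,0,0,-1],[0,0,-0.4,0,0,0,-1],[0,0,-0.6,0,0,0,-1],[0,0,-0.8,0,0,0,-1],[0,0,-0.9,0,0,0,-1],[0,0,-0.9,0,0,0,-1]]
  ]
}}

```text
time: 21.1
position: [0.5009, -0.2756, 0.1997]
tool_rot: [3.134, -0.197, 0.003]
ft_force: [-0.4, -0.1, -1.3]
grip_width: 0.274
grip_force: 40.0
```

Emit:
{"method": "play_rows", "body": {
  "increments": [
    [[-0.03,-0.2,0,0,0,0,-1],[-0.06,-0.45,0,0,0,0,-1],[-0.08,-0.7,0,0,0,0,-1],[-0.105,-0.91,0,0,0,0,-1]]
  ]
}}

```text
time: 21.5
position: [0.5005, -0.182, 0.197]
tool_rot: [-3.134, 0.196, 0.004]
ft_force: [0.2, 0.0, -0.5]
grip_width: 0.273
grip_force: 40.0
```

Emit:
{"method": "play_rows", "body": {
  "increments": [
    [[-0.03,-0.2,0,0,0,0,-1],[-0.06,-0.45,0,0,0,0,-1],[-0.08,-0.7,0,0,0,0,-1],[-0.105,-0.91,0,0,0,0,-1]]
  ]
}}

```text
time: 21.9
position: [0.5014, -0.0905, 0.1971]
tool_rot: [-3.135, 0.196, 0.004]
ft_force: [0.1, -0.4, -0.4]
grip_width: 0.273
grip_force: 40.0
```

Emit:
{"method": "play_rows", "body": {
  "increments": [
    [[-0.03,-0.2,0,0,0,0,-1],[-0.06,-0.45,0,0,0,0,-1],[-0.08,-0.7,0,0,0,0,-1],[-0.105,-0.91,0,0,0,0,-1]]
  ]
}}

```text
time: 22.3
position: [0.5024, 0.0009, 0.1971]
tool_rot: [-3.135, 0.196, 0.004]
ft_force: [-0.3, 0.2, -1.1]
grip_width: 0.275
grip_force: 40.0
```

Emit:
{"method": "play_rows", "body": {
  "increments": [
    [[-0.03,-0.2,0,0,0,0,-1],[-0.06,-0.45,0,0,0,0,-1],[-0.08,-0.7,0,0,0,0,-1],[-0.105,-0.91,0,0,0,0,-1],[-0.105,-0.91,0,0,0,0,-1],[-0.105,-0.91,0,0,0,0,-1],[-0.105,-0.91,0,0,0,0,-1]]
  ]
}}

```text
time: 23.0
position: [0.5039, 0.0896, 0.1978]
tool_rot: [3.134, -0.2, -0.002]
ft_force: [0.7, -0.5, -1.0]
grip_width: 0.271
grip_force: 40.0
```

Emit:
{"method": "play_rows", "body": {
  "increments": [
    [[0,0,0.2,0,0,0,-1],[0,0,0.4,0,0,0,-1],[0,0,0.6,0,0,0,-1],[0,0,0.75,0,0,0,-1],[0,0,0.85,0,0,0,-1],[0,0,0.85,0,0,0,-1]]
  ]
}}

```text
time: 23.6
position: [0.5034, 0.0904, 0.1122]
tool_rot: [3.135, -0.199, -0.004]
ft_force: [1.0, 0.4, -1.6]
grip_width: 0.27
grip_force: 40.0
```

Emit:
{"method": "play_rows", "body": {
  "increments": [
    [[0,0,0.07,0,0,0,-1],[0,0,0.14,0,0,0,-1],[0,0,0.2,0,0,0,-1],[0,0,0.25,0,0,0,-1],[0,0,0.25,0,0,0,-1],[0,0,0.25,0,0,0,-1]]
  ]
}}

```text
time: 24.2
position: [0.5042, 0.0912, 0.0886]
tool_rot: [3.135, -0.197, -0.0]
ft_force: [-0.2, -0.2, -0.7]
grip_width: 0.269
grip_force: 40.0
```

Emit:
{"method": "play_rows", "body": {
  "increments": [
    [[0,0,0.02,0,0,0,-1],[0,0,0.02,0,0,0,-1],[0,0,0.02,0,0,0,0.1],[0,0,0.02,0,0,0,0.1],[0,0,0.02,0,0,0,0.1],[0,0,0.02,0,0,0,0.1]]
  ]
}}

```text
time: 24.8
position: [0.5043, 0.0911, 0.0868]
tool_rot: [3.135, -0.197, 0.0]
ft_force: [-0.1, 0.8, -0.1]
grip_width: 0.516
grip_force: 0.0
```

Emit:
{"method": "play_rows", "body": {
  "increments": [
    [[0,0,-0.2,0,0,0,0.1],[0,0,-0.4,0,0,0,0.1],[0,0,-0.7,0,0,0,0.1],[0,0,-1,0,0,0,0.1],[0,0,-1,0,0,0,0.1]]
  ]
}}

```text
time: 25.3
position: [0.5068, 0.0918, 0.191]
tool_rot: [-3.134, 0.197, -0.013]
ft_force: [0.6, 0.5, -0.0]
grip_width: 0.547
grip_force: 0.0
```

Emit:
{"method": "play_rows", "body": {
  "increments": [
    [[0,0,-0.4,0,0,0,0.1],[0,0,-0.8,0,0,0,0.1],[0,0,-0.8,0,0,0,0.1],[0,0,-0.8,0,0,0,0.1]]
  ]
}}

```text
time: 25.7
position: [0.5044, 0.0911, 0.2669]
tool_rot: [3.135, -0.197, 0.002]
ft_force: [-0.1, -0.2, -1.0]
grip_width: 0.553
grip_force: 0.0
```

```bash
python3 -c "
from h import *
wlook('w5',.036,.71,.40,.0005,740,600)
go(.4945,-.3475,.267,-7.2)"
```

```text
[0.5044 0.0911 0.2669]
pos [0.5037 0.0909 0.2657] shift [ 0.458   4.3612 -0.0111] turn [ 0.0004  0.0007 -0.    ]
```

View pics/w5.png

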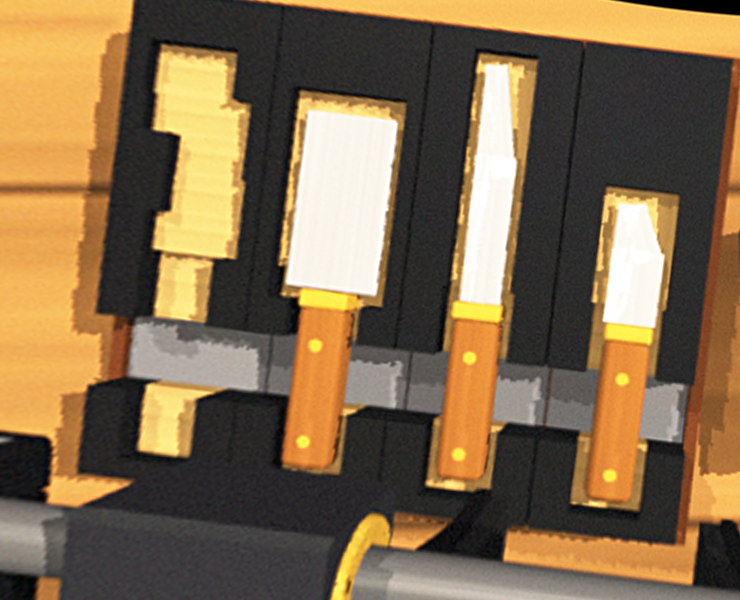

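The short knife lies well in its cutout (blade 605–665 inside 603–678). Last is the hooked knife.

Emit:
{"method": "play_rows", "body": {
  "increments": [
    [[0.03,0.3,0,0,0,0,0.1],[0.06,0.6,0,0,0,0,0.1],[0.087,0.873,0,0,0,0,0.1]]
  ]
}}

```text
time: 26.05
position: [0.5007, 0.002, 0.2644]
tool_rot: [3.135, -0.197, -0.006]
ft_force: [-0.3, -0.5, -0.0]
grip_width: 0.547
grip_force: 0.0
```

Emit:
{"method": "play_rows", "body": {
  "increments": [
    [[0.03,0.3,0,0,0,0,0.1],[0.06,0.6,0,0,0,0,0.1],[0.087,0.873,0,0,0,0,0.1]]
  ]
}}

```text
time: 26.35
position: [0.4984, -0.0858, 0.2644]
tool_rot: [-3.135, 0.198, 0.006]
ft_force: [0.2, -0.9, -0.7]
grip_width: 0.55
grip_force: 0.0
```

Emit:
{"method": "play_rows", "body": {
  "increments": [
    [[0.03,0.3,0,0,0,0,0.1],[0.06,0.6,0,0,0,0,0.1],[0.087,0.873,0,0,0,0,0.1]]
  ]
}}

```text
time: 26.65
position: [0.496, -0.1733, 0.2643]
tool_rot: [-3.135, 0.198, 0.006]
ft_force: [0.7, -0.4, -0.3]
grip_width: 0.547
grip_force: 0.0
```

Emit:
{"method": "play_rows", "body": {
  "increments": [
    [[0.03,0.3,0,0,0,0,0.1],[0.06,0.6,0,0,0,0,0.1],[0.087,0.873,0.2,0,0,0,0.1]]
  ]
}}

```text
time: 26.95
position: [0.4953, -0.2616, 0.2467]
tool_rot: [3.134, -0.198, 0.002]
ft_force: [0.3, -0.6, 0.2]
grip_width: 0.548
grip_force: 0.0
```

Emit:
{"method": "play_rows", "body": {
  "increments": [
    [[0.03,0.3,0,0,0,0,0.1],[0.06,0.6,0.1,0,0,0,0.1],[0.087,0.873,0.3,0,0,0,0.1],[0.087,0.873,0.3,0,0,0,0.1],[0.087,0.873,0.3,0,0,0,0.1]]
  ]
}}

```text
time: 27.45
position: [0.4914, -0.347, 0.2139]
tool_rot: [-3.132, 0.199, 0.007]
ft_force: [-0.5, 0.3, 1.1]
grip_width: 0.547
grip_force: 0.0
```

Emit:
{"method": "play_rows", "body": {
  "increments": [
    [[0,0,0.3,0,0,0,0.1],[0,0,0.6,0,0,0,0.1],[0,0,0.8,0,0,0,0.1],[0,0,1,0,0,0,0.1],[0,0,1,0,0,0,0.1]]
  ]
}}

```text
time: 27.95
position: [0.4915, -0.3444, 0.1137]
tool_rot: [-3.132, 0.193, 0.008]
ft_force: [-0.5, 0.2, 0.7]
grip_width: 0.551
grip_force: 0.0
```

Emit:
{"method": "play_rows", "body": {
  "increments": [
    [[0,0,0.08,0,0,0,0.1],[0,0,0.08,0,0,0,0.1],[0,0,0.08,0,0,0,-1],[0,0,0.08,0,0,0,-1],[0,0,0.08,0,0,0,-1],[0,0,0.08,0,0,0,-1],[0,0,0.08,0,0,0,-1],[0,0,0.08,0,0,0,-1]]
  ]
}}

```text
time: 28.75
position: [0.4928, -0.3479, 0.1092]
tool_rot: [3.135, -0.197, 0.001]
ft_force: [-0.4, -0.1, 3.0]
grip_width: 0.271
grip_force: 39.8
```

Emit:
{"method": "play_rows", "body": {
  "increments": [
    [[0,0,0,0,0,0,-1],[0,0,0,0,0,0,-1],[0,0,-0.2,0,0,0,-1],[0,0,-0.4,0,0,0,-1],[0,0,-0.6,0,0,0,-1],[0,0,-0.8,0,0,0,-1],[0,0,-0.9,0,0,0,-1],[0,0,-0.9,0,0,0,-1]]
  ]
}}

```text
time: 29.55
position: [0.4932, -0.3476, 0.1996]
tool_rot: [3.135, -0.197, 0.003]
ft_force: [-0.2, 0.1, -1.8]
grip_width: 0.27
grip_force: 39.8
```

Emit:
{"method": "play_rows", "body": {
  "increments": [
    [[-0.015,-0.2,0,0,0,0,-1],[-0.03,-0.45,0,0,0,0,-1],[-0.05,-0.7,0,0,0,0,-1],[-0.065,-0.95,0,0,0,0,-1]]
  ]
}}

```text
time: 29.95
position: [0.4973, -0.2496, 0.1968]
tool_rot: [-3.134, 0.196, 0.004]
ft_force: [1.0, 0.1, -2.7]
grip_width: 0.271
grip_force: 39.8
```

Emit:
{"method": "play_rows", "body": {
  "increments": [
    [[-0.015,-0.2,0,0,0,0,-1],[-0.03,-0.45,0,0,0,0,-1],[-0.05,-0.7,0,0,0,0,-1],[-0.065,-0.95,0,0,0,0,-1]]
  ]
}}

```text
time: 30.35
position: [0.5024, -0.1547, 0.1969]
tool_rot: [-3.134, 0.196, 0.005]
ft_force: [-0.7, -1.2, -1.4]
grip_width: 0.273
grip_force: 39.8
```

Emit:
{"method": "play_rows", "body": {
  "increments": [
    [[-0.015,-0.2,0,0,0,0,-1],[-0.03,-0.45,0,0,0,0,-1],[-0.05,-0.7,0,0,0,0,-1],[-0.065,-0.95,0,0,0,0,-1]]
  ]
}}

```text
time: 30.75
position: [0.5076, -0.0599, 0.197]
tool_rot: [-3.135, 0.196, 0.005]
ft_force: [-0.3, 0.4, -1.2]
grip_width: 0.274
grip_force: 39.8
```

Emit:
{"method": "play_rows", "body": {
  "increments": [
    [[-0.015,-0.2,0,0,0,0,-1],[-0.03,-0.45,0,0,0,0,-1],[-0.05,-0.7,0,0,0,0,-1],[-0.065,-0.95,0,0,0,0,-1]]
  ]
}}

```text
time: 31.15
position: [0.5128, 0.035, 0.197]
tool_rot: [-3.135, 0.196, 0.005]
ft_force: [0.7, -1.4, -1.5]
grip_width: 0.267
grip_force: 39.8
```

Emit:
{"method": "play_rows", "body": {
  "increments": [
    [[-0.015,-0.2,0,0,0,0,-1],[-0.03,-0.45,0,0,0,0,-1],[-0.05,-0.7,0,0,0,0,-1],[-0.065,-0.95,0,0,0,0,-1]]
  ]
}}

```text
time: 31.55
position: [0.5181, 0.1298, 0.197]
tool_rot: [3.135, -0.195, -0.005]
ft_force: [-0.2, -0.1, -1.9]
grip_width: 0.272
grip_force: 39.8
```

Emit:
{"method": "play_rows", "body": {
  "increments": [
    [[-0.015,-0.2,0,0,0,0,-1],[-0.03,-0.45,0,0,0,0,-1],[-0.05,-0.7,0,0,0,0,-1],[-0.065,-0.95,0,0,0,0,-1]]
  ]
}}

```text
time: 31.95
position: [0.5235, 0.2246, 0.1969]
tool_rot: [3.135, -0.195, -0.005]
ft_force: [-0.0, 0.6, -1.9]
grip_width: 0.27
grip_force: 39.8
```

Emit:
{"method": "play_rows", "body": {
  "increments": [
    [[-0.015,-0.2,0,0,0,0,-1],[-0.03,-0.45,0,0,0,0,-1],[-0.05,-0.7,0,0,0,0,-1],[-0.065,-0.95,0,0,0,0,-1],[-0.065,-0.95,0,0,0,0,-1],[-0.065,-0.95,0,0,0,0,-1],[-0.065,-0.95,0,0,0,0,-1],[-0.065,-0.95,0,0,0,0,-1]]
  ]
}}

```text
time: 32.75
position: [0.5309, 0.3166, 0.1982]
tool_rot: [3.134, -0.2, -0.001]
ft_force: [0.3, -0.7, -1.3]
grip_width: 0.27
grip_force: 39.8
```

```bash
python3 -c "
from h import *
wlook('w6',.036,.71,.43,.0005,740,600)
print(ctrl.get_state()['grip_width'])
go(.531,.3175,.0866,-6.8)"
```

```text
[0.5309 0.3166 0.1982]
0.27371541244827785
pos [0.5311 0.3167 0.1984] shift [-0.0016 -0.0086  1.1177] turn [ 0.0006 -0.     -0.0055]
```

View pics/w6.png

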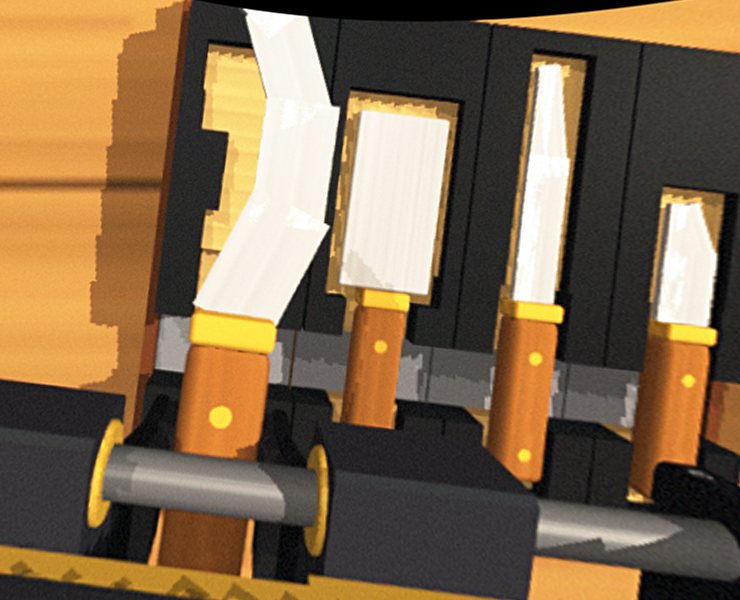

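The knife is held straight above its cutout, with the tip side matching on the left. I'm lowering it.

Emit:
{"method": "play_rows", "body": {
  "increments": [
    [[0,0,0.2,0,0,0,-1],[0,0,0.4,0,0,0,-1],[0,0,0.6,0,0,0,-1],[0,0,0.75,0,0,0,-1],[0,0,0.85,0,0,0,-1],[0,0,0.85,0,0,0,-1]]
  ]
}}

```text
time: 33.4
position: [0.5303, 0.3172, 0.1122]
tool_rot: [3.134, -0.198, -0.003]
ft_force: [-0.3, -0.4, -2.4]
grip_width: 0.27
grip_force: 39.8
```

Emit:
{"method": "play_rows", "body": {
  "increments": [
    [[0,0,0.07,0,0,0,-1],[0,0,0.14,0,0,0,-1],[0,0,0.2,0,0,0,-1],[0,0,0.25,0,0,0,-1],[0,0,0.25,0,0,0,-1],[0,0,0.25,0,0,0,-1]]
  ]
}}

```text
time: 34.0
position: [0.5308, 0.3181, 0.0886]
tool_rot: [3.135, -0.197, -0.0]
ft_force: [0.4, -0.3, -1.7]
grip_width: 0.275
grip_force: 39.8
```

Emit:
{"method": "play_rows", "body": {
  "increments": [
    [[0,0,0.02,0,0,0,-1],[0,0,0.02,0,0,0,-1],[0,0,0.02,0,0,0,0.1],[0,0,0.02,0,0,0,0.1],[0,0,0.02,0,0,0,0.1],[0,0,0.02,0,0,0,0.1]]
  ]
}}

```text
time: 34.6
position: [0.531, 0.3181, 0.0868]
tool_rot: [-3.135, 0.197, -0.001]
ft_force: [0.3, 0.1, -0.2]
grip_width: 0.518
grip_force: 0.0
```

Emit:
{"method": "play_rows", "body": {
  "increments": [
    [[0,0,-0.2,0,0,0,0.1],[0,0,-0.4,0,0,0,0.1],[0,0,-0.7,0,0,0,0.1],[0,0,-1,0,0,0,0.1],[0,0,-1,0,0,0,0.1]]
  ]
}}

```text
time: 35.1
position: [0.5329, 0.3198, 0.1917]
tool_rot: [-3.131, 0.197, -0.012]
ft_force: [0.1, -0.9, 0.7]
grip_width: 0.554
grip_force: 0.0
```

Emit:
{"method": "play_rows", "body": {
  "increments": [
    [[0,0.3,-0.4,0,0,0,0.1],[0,0.6,-0.8,0,0,0,0.1],[0,0.9,-0.8,0,0,0,0.1],[0,0.9,-0.8,0,0,0,0.1],[0,0.9,-0.8,0,0,0,0.1],[0,0.9,-0.8,0,0,0,0.1]]
  ]
}}

```text
time: 35.7
position: [0.519, 0.2298, 0.2658]
tool_rot: [-3.135, 0.195, 0.002]
ft_force: [0.3, 0.5, -0.6]
grip_width: 0.554
grip_force: 0.0
```

```bash
python3 -c "
from h import *
wlook('w7',.036,.71,.40,.0005,740,600)"
```

```text
[0.519  0.2298 0.2658]
```

View pics/w7.png

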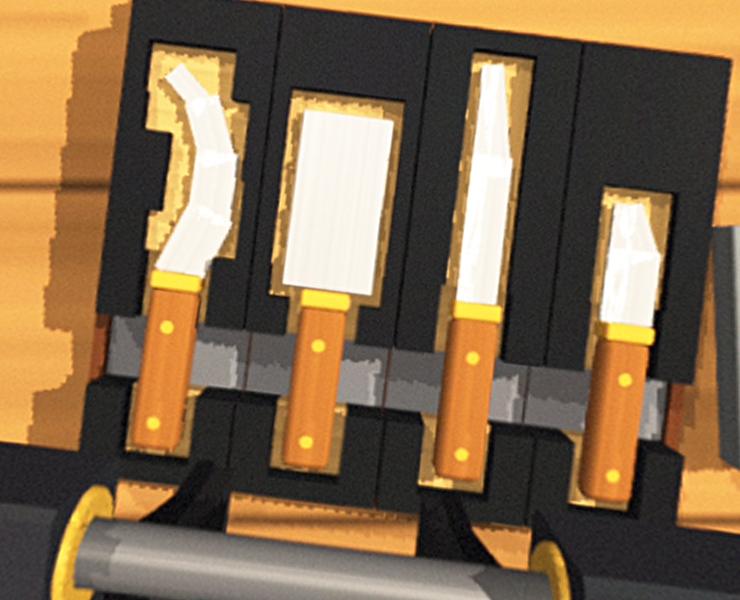

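All four knives lie in their own cutouts, with handles down at equal depth and the gripper clear, so I'm handing in.

```bash
python3 -c "
from bench import ctrl
print(ctrl.close_job())"
```

```text
the job is handed in; nothing more can be done
None
```

All four knives are in their own cutouts, lying flat and released, and the job was handed in after about 36 s of the 115 s; the hand-in gave no verdict, so this rests on the last wrist picture.

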